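# Point out the undrilled cob and throw the hold lever

## Task

One of the five corn cobs standing on the plank was missed by the drill and has no bore in its top: point it out by holding the fingertips about two centimetres above the middle of its top for two seconds without touching it. Then push the steel lever beside the plank all the way over, away from the robot, to put the drilling on hold, and leave it there. Do not touch or pass low over the other cobs, and leave everything else where it stands.

Things in the scene. Friction and masses are not known exactly. Their poses are not given: they have to be found in the camera images.
- plank: Fixed wooden plank lying on the bench, 140 x 380 x 12 mm (x, y, z), turned up to 0.3 rad; the five cobs and the plug gauge stand on it. Origin: centre of its underside.
- blank: The undrilled corn cob: straw-coloured upright cylinder 47 mm across over the kernels, 50 mm tall, its top a solid flat face with no bore, loose on the plank at any of the five cob places. Origin: centre of its underside, z up.
- blank_top (a point): Centre of the undrilled cob's top face (62 mm above the bench).
- bored1: Drilled corn cob, a straw-coloured upright cylinder 47 mm across over the kernels and 50 mm tall with an open round bore 28 mm across in its top, loose on the plank. Origin: centre of its underside, z up.
- bored1_top (a point): Centre of bored1's rim plane (62 mm above the bench).
- bored2: Drilled corn cob, a straw-coloured upright cylinder 47 mm across over the kernels and 56 mm tall with an open round bore 28 mm across in its top, loose on the plank. Origin: centre of its underside, z up.
- bored2_top (a point): Centre of bored2's rim plane (68 mm above the bench).
- bored3: Drilled corn cob, a straw-coloured upright cylinder 47 mm across over the kernels and 50 mm tall with an open round bore 28 mm across in its top, loose on the plank. Origin: centre of its underside, z up.
- bored3_top (a point): Centre of bored3's rim plane (62 mm above the bench).
- bored4: Drilled corn cob, a straw-coloured upright cylinder 47 mm across over the kernels and 44 mm tall with an open round bore 28 mm across in its top, loose on the plank. Origin: centre of its underside, z up.
- bored4_top (a point): Centre of bored4's rim plane (56 mm above the bench).
- lever_base: Fixed grey lever box beside the plank (left or right), 70 x 50 x 25 mm, turned up to 0.35 rad, with an upright steel lever on top: a 10 mm rod ending in a 26 mm ball. Origin: centre of the box's underside; its +x is the direction in which the lever is to be pushed (away from the robot). The pivot is an axis along the box's y, 22 mm above the origin.
- lever (a joint): Angle of the lever about its pivot, rad: 0 leaning fully back towards the robot (-x of its box), 1.0 leaning fully away (+x); starts between 0 and 0.2. Vertical at 0.5. It stays where it is left; friction only (0.06 N m, under 1 N at the ball), no spring, firm stops at both ends.
- lever_tip (a point): Centre of the lever's ball, 80 mm from the pivot; 92 mm above the bench at either end of the swing, 102 mm at its top; it lies 38 mm to -x of the box's origin at 0 and 38 mm to +x at 1.0.
- tin: Fixed open dark steel tin, 200 x 100 x 50 mm, on the other side of the plank from the lever. Origin: centre of its underside.
- gauge: Turned steel plug gauge, 28 mm across, 54 mm tall, standing loose on the plank among the cobs; a bystander. Origin: centre of its underside.
- jar: Amber glass jar with white cap, 60 mm across, 75 mm tall, loose beyond the plank; a bystander. Origin: centre of its underside.
- mug: White mug, 76 mm across, 85 mm tall, loose beyond the plank; a bystander. Origin: centre of its underside.
- brush: Hand brush lying along its x axis on the bench to the right; a bystander. Origin: underside, on its long axis.
- driver: Screwdriver lying along its x axis on the bench to the left; a bystander. Origin: underside, on its long axis.
Not all that is in view belongs to the job. Leave any black or blue look-alike of the bored2 alone.

How it is judged:
By the outcome, as a careful person would: the job done as asked, in the order asked, and still so for the second after the job is handed in, with the robot touching nothing.
It also fails if it takes over 42 s, if anything falls off the work surface, if the arm or the gripper's body presses on something with over 40 N, if the wrist force passes 120 N, or if a joint passes its speed limit or range.

## Robot

A 7-joint arm with a two-finger parallel gripper is mounted at the origin on the work surface. World frame = base frame: x ahead of the robot, y to its left, z up, the work surface at z = 0. Lengths are in m, angles in rad, forces in N, time in s.
With the tool pointing down it reaches from about 0.4 to 0.875 m from the base axis. Payload 19.3 kg.
Tool frame: the origin (TCP) lies between the finger pads, 19 mm behind the fingertips; this is the grasp point; z points along the fingers, y is the line along which they close (so a half turn about z gives the same grasp; the last joint's range is limited). The gripper opens to 85 mm and grips with 20 to 120 N. Pads are 22 mm wide; open, the fingers measure 114 mm over their backs; the gripper's body (76 mm by 85 mm) begins 54 mm behind the grasp point. The pads swing forward as they close: fully open they stand 13 mm farther back than shut.
Start: joints at [1.221, 0.521, -0.036, 1.599, 0.021, 1.021, -0.113], TCP at [0.173, -0.601, 0.25] pointing down, gripper open.
Joint ranges: [-2.91, 2.91], [-0.3, 2.13], [-1.5, 1.42], [0.17, 2.43], [-1.26, 4.41], [0.16, 1.93], [-2.52, 2.52]. Speed limits (rad/s): [1.89, 1.89, 2.39, 2.39, 3.01, 3.01, 3.01].

## Interface

Orientations are given as a unit quaternion [w, x, y, z].
In Python, from station import bot, eyes gives the robot as it stands.
- The arm moves only by the shell command python3 -m creep 'ROWS'. ROWS is JSON, a list of rows, each a list of 5 numbers: the shift along the world's x, y, z as a fraction of full scale, then the turn about the world's z as a fraction of full scale, then the opening, from 0 (shut) to 1 (fully open). A call has 1 to 8 rows; each row shifts and turns the commanded pose from where the row before left it; what a row does not reach is not made up. Full scale, the value 1, is 0.025 m for a shift and 0.15 rad for a turn. A row lasts 1/8 s, in which the tool goes at most 62.5 mm and 10.7 degrees, less where a joint would pass 70% of its speed; a pose out of reach is approached as far as the arm can. A call with a number of a shift or a turn outside -1 to 1 is refused whole. A call with a gripper value outside its range is refused whole. The fingers move at their own pace and stop on an object; the grip force is fixed at half the most. Time passes only in rows, so rows that do not move let the fingers close. It gives the time, the measured TCP pose, the force, the opening and the grip force at its end, in the units of the state.
- bot.state(): the state, without advancing time (a new reading comes with each control period).
- eyes.camera(name): name is "scene" or "top"; returns a dict with "pixels" (420x560x3 uint8, red, green, blue), "camera_matrix" (3x3 intrinsics, pixels), "origin" and "attitude" of the camera in the world. Camera axes: x right, y up, looking along -z (the intrinsics and any distortion apply to the point x, -y, -z); pixel columns grow to the right and rows downward; lengths in m; the calibration is good to about 2 mm. A picture is of the moment at which its call begins. There is no depth.
- bot.close_job(): hands the job in; it is judged then, once.
The state is a dict: "time": time; "joint_positions": joint angles; "joint_vel": joint speeds; "joint_efforts": joint torques, N m; "tool_pos": TCP position; "orientation": TCP orientation; "force": force on the tool from outside, world axes, zero at the start; "torque": the same for the moment, N m; "gripper_width": opening from 0.0 (shut) to 1.0 (fully open); "finger_force": force on a finger pad.
Only numpy, scipy, OpenCV 4.12 (cv2) and the standard library are available. Lean on these libraries where they do the work, as an engineer would, in place of code of your own. Each camera call takes 0.05 s, during which the arm holds its last target. There are 200 camera calls.

## Working session

There is one attempt and no reset: what is moved stays moved. The work goes in short steps, Python scripts to look and compute and a shell command to move; the robot and the scene stay as the last step left them, time stands still between calls to the robot, and variables do not carry over. Pictures are saved under pics/ and viewed, at most 10 in all, crops included, and the job is handed in when it is done.

```bash
mkdir -p pics; cat > h.py <<'E'
import numpy as np, cv2
from scipy.spatial.transform import Rotation as R
from station import bot, eyes
def rot(c):
    a=np.array(c["attitude"],float)
    return a if a.shape==(3,3) else R.from_quat(a[[1,2,3,0]]).as_matrix()
def ray(c,u,v):
    K=np.array(c["camera_matrix"]); d=np.linalg.inv(K)@[u,v,1]
    return np.array(c["origin"]), rot(c)@(d*[1,-1,-1])
def onz(c,u,v,z):
    o,d=ray(c,u,v); return o+d*(z-o[2])/d[2]
def proj(c,p):
    q=(rot(c).T@(np.array(p)-c["origin"]))*[1,-1,-1]; q=np.array(c["camera_matrix"])@q; return q[:2]/q[2]
E
python3 - <<'E'
from h import *
import pickle
for n in("top","scene"):
    c=eyes.camera(n); pickle.dump(c,open(n+".pkl","wb")); cv2.imwrite(f"pics/{n}1.png",c["pixels"][:,:,::-1])
    print({k:v for k,v in c.items() if k!="pixels"})
print(bot.state())
E
```

```text
{'camera_matrix': array([[446.49016817,   0.        , 284.95460194],
       [  0.        , 446.49016817, 210.96513143],
       [  0.        ,   0.        ,   1.        ]]), 'origin': array([0.27284639, 0.00447307, 1.33013899]), 'attitude': array([-0.69804057, -0.07624809,  0.08101167,  0.7073632 ])}
{'camera_matrix': array([[485.03638696,   0.        , 269.09708975],
       [  0.        , 485.03638696, 211.29050031],
       [  0.        ,   0.        ,   1.        ]]), 'origin': array([1.38278306, 0.6271616 , 0.77837088]), 'attitude': array([0.40149688, 0.20236004, 0.425391  , 0.78542547])}
{'time': 0.1, 'joint_positions': array([ 1.22081806,  0.52195336, -0.03632356,  1.59990477,  0.02120574,
        1.02109117, -0.11277654]), 'joint_vel': array([ 1.34550790e-03, -5.88944787e-04, -5.36894255e-04, -3.01745791e-03,
        1.01719394e-03,  6.73504576e-05,  8.74641469e-04]), 'joint_efforts': array([ 4.53668763e-03, -9.28466392e+01,  1.98455550e+00, -3.70528722e+01,
        1.81900570e-02,  5.28599878e-03, -8.75392311e-05]), 'tool_pos': array([ 0.17248518, -0.60045961,  0.24950053]), 'orientation': array([-4.74566001e-04,  9.90230557e-01,  1.39438904e-01, -1.03701025e-04]), 'force': array([ 0.46284366,  0.83239159, -1.17900539]), 'torque': array([-0.0189621 ,  0.01836378,  0.02088797]), 'finger_force': 0.0, 'gripper_width': 0.9995346988654119}
```

View pics/top1.png

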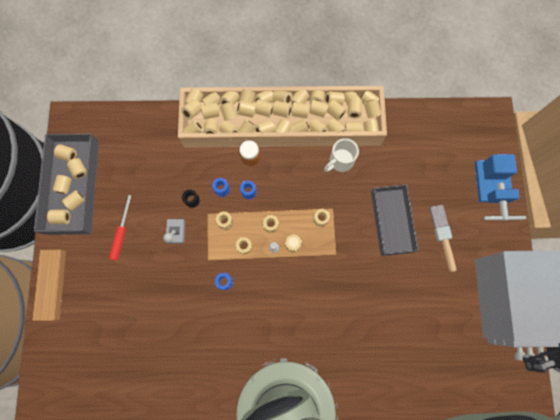

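View pics/scene1.png

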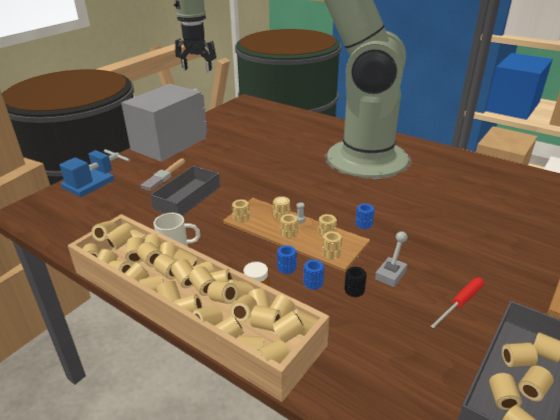

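Top view: the things that could be taken for the undrilled cob are the five on the plank at (224,220), (271,223), (322,217), (243,245) and (293,243). The blue and black look-alikes are at (220,186), (248,189), (223,282) and (191,198), and the loose cobs lie in the crate and the left tin. Only (293,243), seen at about (282,203) in the scene view, shows a solid top. The lever ball is near (168,238) in the top view and (402,237) in the scene view. Next, one close crop and the measurements.

```bash
python3 - <<'E'
from h import *
import pickle
t=pickle.load(open("top.pkl","rb")); s=pickle.load(open("scene.pkl","rb"))
a=cv2.resize(t["pixels"][200:270,150:345],None,fx=4,fy=4,interpolation=cv2.INTER_CUBIC)
b=cv2.resize(s["pixels"][185:290,215:425],None,fx=3,fy=3,interpolation=cv2.INTER_CUBIC)
w=max(a.shape[1],b.shape[1]); pad=lambda i:cv2.copyMakeBorder(i,0,0,0,w-i.shape[1],cv2.BORDER_CONSTANT)
im=np.vstack([pad(a),pad(b)]); print(im.shape); cv2.imwrite("pics/crop1.png",im[:,:,::-1])
# cobs: bright straw mask on top
h=cv2.cvtColor(t["pixels"],cv2.COLOR_RGB2HSV); print(h[243,293],h[250,310],h[231,178],h[238,168])
m=((h[...,0]>14)&(h[...,0]<32)&(h[...,2]>185)).astype(np.uint8); 
n,l,st,ce=cv2.connectedComponentsWithStats(m)
for i in range(1,n):
    x,y=ce[i]
    if st[i,4]>25 and 200<x<340 and 205<y<262:
        cx,cy=st[i,0]+(st[i,2]-1)/2,st[i,1]+(st[i,3]-1)/2
        print(st[i],ce[i].round(1),onz(t,cx,cy,.062).round(4))
E
```

```text
(595, 780, 3)
[ 21  58 251] [ 15 131 185] [150   5 105] [ 38  10 198]
[ 208  209  127   51 4908] [269.7 233.6] [0.4927 0.035  0.062 ]
```

View pics/crop1.png

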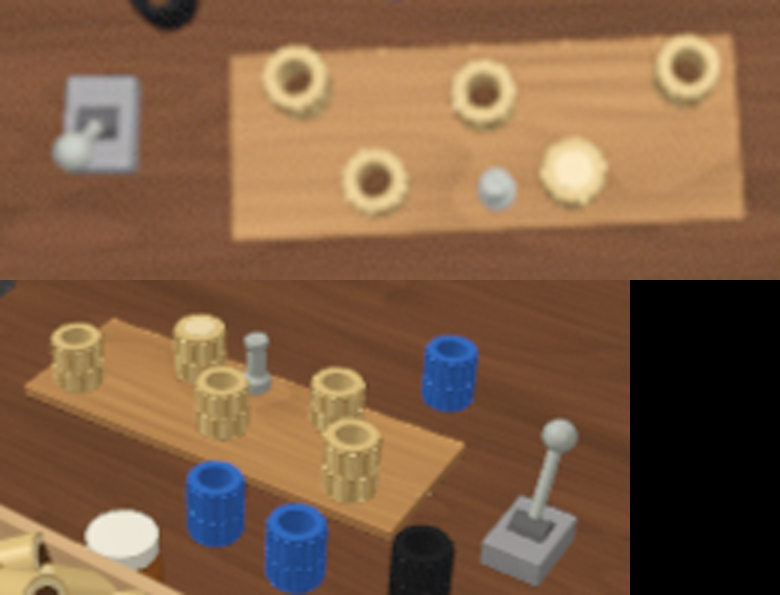

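The crop confirms it: the cob at top pixel (293,242) has a solid face and the other four have dark bores. The gauge stands to its left, at about (274,247). The lever ball is at (168,238) in the top view and leans towards the robot. The lever is left of the plank.

```bash
python3 - <<'E'
from h import *
import pickle
t=pickle.load(open("top.pkl","rb")); s=pickle.load(open("scene.pkl","rb"))
def blob(c,x0,x1,y0,y1,f):
    h=cv2.cvtColor(c["pixels"],cv2.COLOR_RGB2HSV).astype(int)[y0:y1,x0:x1]
    m=f(h).astype(np.uint8); n,l,st,ce=cv2.connectedComponentsWithStats(m)
    i=1+np.argmax(st[1:,4]); print(st[i]+[x0,y0,0,0,0],ce[i]+[x0,y0]); return ce[i]+[x0,y0],(l==i)
def tri(a,b):
    o1,d1=ray(t,*a);o2,d2=ray(s,*b)
    k=np.linalg.lstsq(np.c_[d1,-d2],o2-o1,rcond=None)[0]
    p,q=o1+k[0]*d1,o2+k[1]*d2; return (p+q)/2,np.linalg.norm(p-q)
pale=lambda h:(h[...,0]>12)&(h[...,0]<35)&(h[...,1]<95)&(h[...,2]>225)
a,_=blob(t,282,306,230,256,pale); b,_=blob(s,270,294,194,212,pale)
print("blank",onz(t,*a,.062),onz(s,*b,.062),tri(a,b))
cob=lambda h:(h[...,1]<110)&(h[...,2]>190)
a2,_=blob(t,282,306,230,256,cob); print(onz(t,*a2,.06))
grey=lambda h:(h[...,1]<45)&(h[...,2]>90)
a,_=blob(t,161,175,231,245,lambda h:(h[...,1]<45)&(h[...,2]>158))
b,_=blob(s,393,410,228,243,grey)
print("ball",tri(a,b),onz(t,*a,.094))
_,m=blob(t,155,192,212,250,grey)
cs,_=cv2.findContours(cv2.morphologyEx(m.astype(np.uint8),cv2.MORPH_CLOSE,np.ones((7,7))),0,2)
r=cv2.minAreaRect(max(cs,key=len)); print(r)
for u,v in [(166.7,218.9),(184.2,218.9),(184,242.2),(166.2,242)]: print(onz(t,u,v,.025).round(3))
for n,(u,v) in dict(gauge=(273.8,246.8),c224=(223.6,219.6),c271=(270.6,223),c322=(321.4,217),c243=(243.4,245),blue=(223,282),black=(191,198)).items(): print(n,onz(t,u,v,.06).round(3))
E
```

```text
[286 235  15  15 158] [293.11392405 241.90506329]
[277 198   9   5  38] [280.89473684 199.97368421]
blank [ 0.4689176  -0.02827445  0.062     ] [ 0.47008788 -0.03080604  0.062     ] (array([ 0.46965175, -0.02943675,  0.06208485]), np.float64(0.0027522809450830628))
[285 234  17  17 207] [293.09178744 241.99516908]
[ 0.46896645 -0.02825785  0.06      ]
[164 231  11  11  85] [169.42352941 236.15294118]
[396 232  11  11  98] [400.93877551 236.69387755]
ball (array([0.48401144, 0.31998568, 0.09434873]), np.float64(0.0033758688310182605)) [0.48473762 0.31849957 0.094     ]
[163 219  22  24 453] [174.598234   230.75496689]
((18.5, 18.5), (23.0, 21.0), 90.0)
[0.549 0.346 0.025]
[0.548 0.294 0.025]
[0.478 0.292 0.025]
[0.479 0.345 0.025]
gauge [0.456 0.027 0.06 ]
c224 [0.537 0.172 0.06 ]
c271 [0.525 0.036 0.06 ]
c322 [ 0.541 -0.112  0.06 ]
c243 [0.462 0.114 0.06 ]
blue [0.358 0.171 0.06 ]
black [0.603 0.269 0.06 ]
```

```bash
python3 -m creep '[[1,1,0,-0.23,0],[1,1,0,-0.23,0],[1,1,0,-0.23,0],[1,1,0,-0.23,0],[1,1,0,-0.23,0],[1,1,0,-0.23,0],[1,1,0,-0.23,0],[1,1,0,-0.23,0]]'; python3 -c "
from station import bot;s=bot.state();print(s['joint_positions'].round(2),s['tool_pos'])"
```

```text
time: 1.1
tool_pos: [0.3732, -0.3997, 0.2498]
orientation: [-0.0, 1.0, 0.001, -0.0]
force: [0.0, -0.7, -0.8]
gripper_width: 0.003
finger_force: 0.0
[ 0.74  0.4  -0.04  1.81  0.02  0.94 -0.87] [ 0.37324896 -0.39970909  0.24980546]
```

```bash
python3 -m creep '[[0.5,1,0,0,0],[0.5,1,0,0,0],[0.5,1,0,0,0],[0.5,1,0,0,0],[0.5,1,0,0,0],[0.5,1,0,0,0],[0.5,1,0,0,0],[0.3,1,0,0,0]]'; python3 -m creep '[[0,1,0,0,0],[0,1,0,0,0],[0,1,0,0,0],[0,1,0,0,0],[0,1,0,0,0],[0,1,0,0,0],[0,0.8,0,0,0],[0,0,0,0,0]]'; python3 - <<'E'
from h import *
p=bot.state()["tool_pos"]; print((np.array([.469,-.029,.101])-p)/.025)
E
```

```text
time: 2.1
tool_pos: [0.4679, -0.1997, 0.2498]
orientation: [-0.0, 1.0, 0.002, -0.0]
force: [-0.5, -0.7, -0.4]
gripper_width: 0.0
finger_force: 0.0
time: 3.1
tool_pos: [0.4675, -0.0296, 0.2499]
orientation: [-0.0, 1.0, 0.003, -0.0]
force: [-0.1, -1.0, 0.2]
gripper_width: 0.002
finger_force: 0.0
[ 0.06165695  0.02279585 -5.95485   ]
```

```bash
python3 -m creep '[[0.05,0,-1,0,0],[0,0,-1,0,0],[0,0,-1,0,0],[0,0,-1,0,0],[0,0,-0.9,0,0],[0,0,-0.6,0,0],[0,0,-0.4,0,0],[0,0,0,0,0]]'; python3 - <<'E'
from h import *
c=eyes.camera("scene"); im=c["pixels"]
print(proj(c,[.469,-.029,.062]), proj(c,[.469,-.029,.082]))
cv2.imwrite("pics/hold.png",cv2.resize(im[140:240,210:350],None,fx=5,fy=5,interpolation=cv2.INTER_CUBIC)[:,:,::-1])
E
```

```text
time: 4.1
tool_pos: [0.4687, -0.0309, 0.1022]
orientation: [0.0, 1.0, 0.002, -0.0]
force: [0.1, -0.5, 0.7]
gripper_width: -0.001
finger_force: 0.0
[281.65994794 199.99797378] [281.59166964 193.80607946]
```

View pics/hold.png

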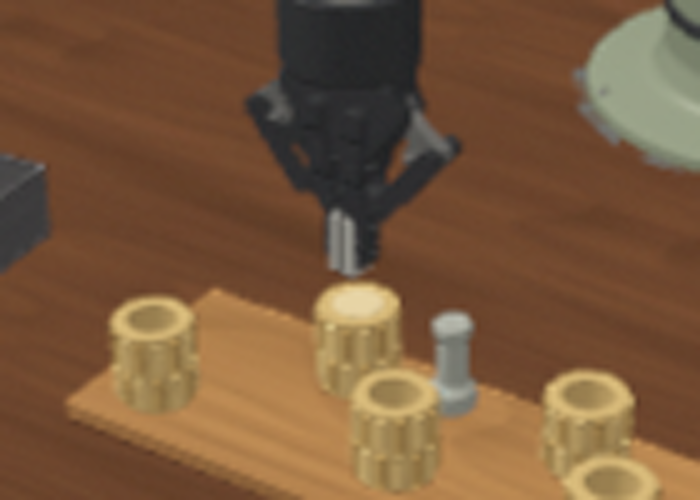

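The fingertips, at crop (350,270), are centred over the solid top at (358,300), about 6 px or 2 cm above it, with clear air between. Holding for 3 s.

```bash
H='x'; python3 -m creep '[[0,0,0,0,0],[0,0,0,0,0],[0,0,0,0,0],[0,0,0,0,0],[0,0,0,0,0],[0,0,0,0,0],[0,0,0,0,0],[0,0,0,0,0]]'|head -2; python3 -m creep '[[0,0,0,0,0],[0,0,0,0,0],[0,0,0,0,0],[0,0,0,0,0],[0,0,0,0,0],[0,0,0,0,0],[0,0,0,0,0],[0,0,0,0,0]]' |head -2; python3 -m creep '[[0,0,0,0,0],[0,0,0,0,0],[0,0,0,0,0],[0,0,0,0,0],[0,0,0,0,0],[0,0,0,0,0],[0,0,0,0,0],[0,0,0,0,0]]'
python3 -m creep '[[0,0,0.5,0,0],[0,0,1,0,0],[0,0,1,0,0],[0,0,1,0,0],[0,0,1,0,0],[0,0,1,0,0],[0,0,0.5,0,0],[0,0.5,0,0,0]]'
python3 -m creep '[[-0.2,1,0,0,0],[-0.2,1,0,0,0],[-0.2,1,0,0,0],[-0.2,1,0,0,0],[-0.2,1,0,0,0],[-0.2,1,0,0,0],[-0.2,1,0,0,0],[-0.2,1,0,0,0]]'
python3 -m creep '[[0,1,0,0,0],[0,1,0,0,0],[0,1,0,0,0],[0,1,0,0,0],[0,1,0,0,0],[0,0.6,0,0,0],[0,0,0,0,0],[0,0,0,0,0]]'
python3 - <<'E'
from h import *
s=bot.state(); print((np.array([.430,.321,.100])-s["tool_pos"])/.025, s["joint_positions"].round(2))
E
```

```text
time: 5.15
tool_pos: [0.4688, -0.0307, 0.1025]
time: 6.15
tool_pos: [0.4688, -0.0307, 0.1025]
time: 7.15
tool_pos: [0.4688, -0.0307, 0.1025]
orientation: [-0.0, 1.0, 0.002, -0.0]
force: [-0.2, -0.2, -0.6]
gripper_width: -0.004
finger_force: 0.0
time: 8.15
tool_pos: [0.469, -0.0183, 0.2531]
orientation: [0.0, 1.0, 0.001, 0.001]
force: [-0.3, 0.8, 0.2]
gripper_width: 0.002
finger_force: 0.0
time: 9.15
tool_pos: [0.4278, 0.1833, 0.2515]
orientation: [0.0, 1.0, 0.002, -0.001]
force: [0.6, 0.4, 0.4]
gripper_width: 0.002
finger_force: 0.0
time: 10.15
tool_pos: [0.4288, 0.321, 0.2522]
orientation: [0.0, 1.0, 0.002, -0.0]
force: [0.1, -0.6, 0.1]
gripper_width: -0.002
finger_force: 0.0
[ 4.89365705e-02 -9.48189196e-04 -6.08925498e+00] [-0.5   0.39 -0.33  1.82  0.15  0.95 -2.46]
```

```bash
python3 -m creep '[[0,0,-1,0.4,0],[0,0,-1,0.4,0],[0,0,-1,0.4,0],[0,0,-1,0.4,0],[0,0,-1,0,0],[0,0,-0.8,0,0],[0,0,-0.5,0,0],[0,0,0,0,0]]'
python3 -m creep '[[0.4,0,0,0,0],[0.4,0,0,0,0],[0.4,0,0,0,0],[0.4,0,0,0,0],[0.4,0,0,0,0],[0.4,0,0,0,0],[0.4,0,0,0,0],[0.4,0,0,0,0]]'
python3 - <<'E'
from h import *
s=bot.state(); print(s["tool_pos"], s["joint_positions"].round(2))
c=eyes.camera("scene"); im=c["pixels"]
cv2.imwrite("pics/push.png",cv2.resize(im[160:300,340:470],None,fx=4,fy=4,interpolation=cv2.INTER_CUBIC)[:,:,::-1])
E
```

```text
time: 11.15
tool_pos: [0.4287, 0.3212, 0.0946]
orientation: [0.0, 0.993, 0.121, -0.0]
force: [0.2, 0.3, -0.1]
gripper_width: 0.0
finger_force: 0.0
time: 12.15
tool_pos: [0.5095, 0.3218, 0.0949]
orientation: [0.0, 0.993, 0.122, -0.0]
force: [-1.1, -0.2, -0.7]
gripper_width: -0.002
finger_force: 0.4
[0.50947994 0.32175214 0.09492555] [-0.45  0.7  -0.31  1.76  0.3   0.73 -2.25]
```

View pics/push.png

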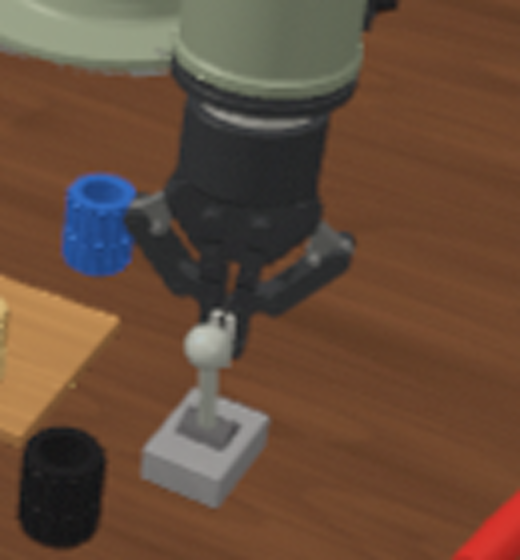

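The fingers are behind the ball, at crop (207,345), and the lever is now past vertical. Pushing on gently until it meets the stop.

```bash
python3 -m creep '[[0.2,0,0,0,0],[0.2,0,0,0,0],[0.15,0,0,0,0],[0,0,0,0,0]]'; python3 -m creep '[[0.1,0,0,0,0],[0.1,0,0,0,0]]'
```

```text
time: 12.7
tool_pos: [0.5228, 0.3218, 0.095]
orientation: [-0.0, 0.993, 0.121, 0.0]
force: [-0.2, -0.4, 0.7]
gripper_width: -0.003
finger_force: 0.0
time: 12.95
tool_pos: [0.5276, 0.3219, 0.095]
orientation: [0.0, 0.993, 0.122, -0.0]
force: [-1.2, -0.6, 0.5]
gripper_width: 0.005
finger_force: 0.5
```

```bash
python3 -m creep '[[0.1,0,0,0,0],[0.1,0,0,0,0]]';python3 -m creep '[[0.08,0,0,0,0],[0,0,0,0,0]]'
```

```text
time: 13.2
tool_pos: [0.5295, 0.3219, 0.0945]
orientation: [0.001, 0.993, 0.122, -0.003]
force: [-28.8, -2.8, 15.0]
gripper_width: -0.002
finger_force: 14.9
time: 13.45
tool_pos: [0.5297, 0.322, 0.0944]
orientation: [0.001, 0.992, 0.123, -0.004]
force: [-34.5, -4.8, 18.5]
gripper_width: -0.001
finger_force: 17.4
```

At the stop (force rose from 1 N to 35 N). Backing off, then up and clear.

```bash
python3 -m creep '[[-0.4,0,0,0,0],[-1,0,0,0,0],[-1,0,0,0,0],[-0.6,0,0,0,0],[0,0,1,0,0],[0,0,1,0,0],[0,0,1,0,0],[0,0,1,0,0]]'; python3 -m creep '[[-0.5,0,1,0,0],[-0.5,0,1,0,0],[0,0,0,0,0],[0,0,0,0,0]]'
python3 - <<'E'
from h import *
c=eyes.camera("scene"); t=eyes.camera("top")
print(proj(t,[.551,.32,.092]),proj(c,[.551,.32,.092]))
f=lambda i:cv2.resize(i,None,fx=2,fy=2,interpolation=cv2.INTER_CUBIC)
im=np.vstack([f(t["pixels"][165:295,150:400]),f(c["pixels"][160:300,200:450])])
cv2.imwrite("pics/end.png",im[:,:,::-1])
E
```

```text
time: 14.45
tool_pos: [0.46, 0.3218, 0.196]
orientation: [-0.0, 0.993, 0.121, 0.0]
force: [-0.1, 0.1, -0.2]
gripper_width: 0.001
finger_force: 0.0
time: 14.95
tool_pos: [0.4349, 0.3216, 0.2446]
orientation: [0.0, 0.993, 0.121, 0.0]
force: [-0.3, -0.5, -1.2]
gripper_width: 0.001
finger_force: 0.0
[170.07989507 213.20309869] [387.56617468 252.31400179]
```

View pics/end.png

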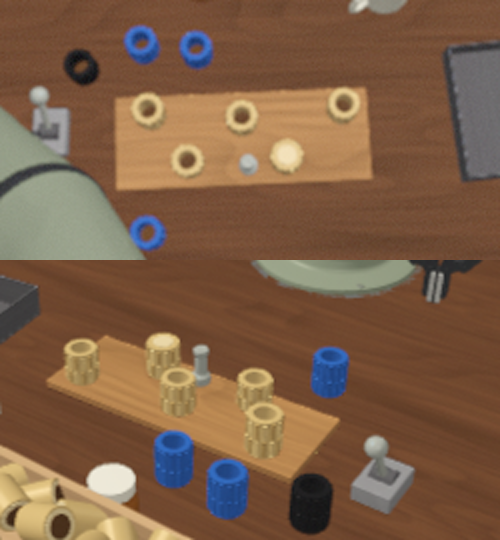

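The lever ball is now at top pixel (170,213), where the fully-over position projects. All five cobs, the gauge and the look-alikes stand where they were, and the gripper is clear.

```bash
python3 -c "
from station import bot;print(bot.close_job())"
```

```text
the job is handed in; nothing more can be done
None
```

I held the fingertips about 2 cm above the undrilled cob for 3 s without touching it, then pushed the lever fully over to its far stop and left it there; nothing near the plank or lever shifted in the final pictures, and the job is handed in.

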